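# Stamp the maker's mark on an earring card

### The arm

A 6-joint arm with a two-finger parallel gripper is mounted at the origin on the work surface. World frame = base frame: x ahead of the robot, y to its left, z up, the work surface at z = 0. Lengths are in m, angles in rad, forces in N, time in s.
With the tool pointing down it reaches from about 0.4 to 0.925 m from the base axis. Payload 12.5 kg.
Tool frame: the origin (TCP) lies between the finger pads; the fingertips stand 11 mm ahead of it and the grasp point (between the pads) lies 8 mm behind it; z points along the fingers, x is the direction in which the jaws open and shut, and the axes are right-handed (so a half turn about z gives the same grasp; the last joint's range is limited). The gripper opens to 95 mm and grips with 3 to 60 N. Pads are 20 mm wide; open, the fingers measure 119 mm over their backs; the gripper's body (75 mm by 180 mm) begins 59 mm behind the grasp point.
Start: joints at [-1.37, 0.491, 1.559, -0, 1.092, -0.106], TCP at [0.189, -0.596, 0.226] pointing down, gripper open.
Joint ranges: [-3.1, 3.1], [-0.84, 2.19], [0.05, 2.79], [-1.13, 4.28], [0.06, 2.93], [-2.69, 2.69]. Speed limits (rad/s): [2.22, 2.22, 2.79, 3.14, 3.14, 3.14].

### API

Orientations are given as a rotation vector (axis times angle).
In Python, from station import manip gives the robot as it stands. The module is installed in compiled form; this text tells all that it offers.
- The arm moves only by the shell command python3 -m inch 'ROWS' [FORCE]. ROWS is JSON, a list that holds one entry, the list of rows, each a list of 7 numbers: the shift along the tool's x, y, z in mm, then the turn, a rotation vector about the tool's x, y, z in rad, then the closure, from 0 (fully open) to 1 (shut). A call has 1 to 5 rows; each row shifts and turns the pose as measured when the row begins, along the tool's axes as they then stand; what a row does not reach is not made up. A row lasts 1/10 s, in which the tool goes at most 50 mm and 8.59 degrees, less where a joint would pass 70% of its speed; a pose out of reach is approached as far as the arm can. A call is refused whole if a number of a shift passes 50 or a number of a turn 0.15, either way. A call with a gripper value outside its range is refused whole. The fingers move at their own pace and stop on an object; FORCE is the grip in N (left out, the last holds). Time passes only in rows, so rows that do not move let the fingers close. It gives the time, the measured TCP pose, the force and the opening at its end, in the units of the state.
- manip.sense(): the state, without advancing time (a new reading comes with each control period).
- manip.camera(name): name is "scene" or "top" or "wrist"; returns the picture (480x640x3 uint8, red, green, blue); there is no depth.
- manip.calibration(name): a dict with "intrinsics" (3x3 intrinsics, pixels), "world_from_camera" (4x4, takes a point from camera to world coordinates). Camera axes: x right, y up, looking along -z (the intrinsics and any distortion apply to the point x, -y, -z); pixel columns grow to the right and rows downward; lengths in m; the calibration is good to about 2 mm. A picture is of the moment at which its call begins: read the wrist's pose just before it. calibration takes no time and is no camera call; for the wrist camera it gives the pose at the moment of the call.
- manip.hand_in(): hands the job in, once; it reports no verdict.
The state is a dict: "time_s": time; "qpos": joint angles; "qd": joint speeds; "effort": joint torques, N m; "ee_pos": TCP position; "eef_rot": TCP orientation; "wrist_force": force on the tool from outside, world axes, zero at the start; "torque": the same for the moment, N m; "gripper_width": finger opening in m.
Only numpy, scipy, OpenCV 4.12 (cv2) and the standard library are available. Lean on these libraries where they do the work, as an engineer would, in place of code of your own. Each camera call takes 0.05 s, during which the arm holds its last target. There are 200 camera calls.

### The job

Take the self-inking stamp from its wooden rest tray, stand its base inside the printed outline on the top earring card, and press it squarely down to the end of its stroke - firmly but without crushing the cards - and hold it there for a second. Let it spring back without sliding, lift it straight off, and set it back upright in its tray, gently so that it does not print there. Stamp nothing else and leave the other things on the bench where they are.

Things in the scene. Friction and masses are not known exactly. Their poses are not given: they have to be found in the camera images.
- stamp: Base frame of the self-inking stamp: a grey rectangular skirt, 38 mm along its x, 60 mm along its y, 14 mm high, with two legs that run up into the black head. The whole stamp is 94 mm tall and weighs about 110 g. Origin: centre of the skirt's underside; z points up out of the head.
- stamp_grip (a point): Centre of the black head of the stamp, the part to hold: 72 mm above the underside of the skirt while the stamp is not pressed. The head measures 30 mm along x and 50 mm along y, from 50 to 94 mm above the underside; below it a 6 mm thick shoulder, 34 by 56 mm, from 44 to 50 mm. Axes as stamp.
- stamp_head (a joint): How far the head is pressed down into the base frame (m): 0 released, 0.008 at the stop, where the die prints. The return spring pushes back with about 4 N at the start of the stroke and 12 N at the stop, then the stop is hard; 13 to 18 N on the card makes a good print, and more than 22 N dents the cards. Touching down lightly (under 4 N) does not move the head; pressed more than half way (4 mm, 8 N) the die comes down and may leave ink.
- card_holder: Fixed plywood card holder lying on the mat: base 126 mm along x, 94 mm along y, 6 mm thick, with four L-shaped corner guides up to 26 mm high. It holds a part-used stack of cream earring cards, 108 mm along x by 76 mm along y. The top of the stack is anywhere from 11 to 27 mm above the holder's underside, depending on how many cards are left; it is not measured and must be felt. The stack does not give way. Origin: centre of the holder's underside.
- mark (a point): Point under the centre of the printed outline on the top card, 20 mm from the holder's centre towards its -x end, at the level of the holder's underside (not at the top of the cards). Axes as card_holder. The outline is a thin dark rectangle, 44 mm along x by 66 mm along y; the stamp's base belongs inside it, its x axis along the outline's x (either way round). The hanging hole is at the other, +x, end of the card.
- rest: The stamp's rest: a fixed shallow wooden tray, outside 102 mm along x by 96 mm along y by 12 mm high, inside 92 by 86 mm, floor 5 mm thick. The stamp stands upright on its floor at the start and at the end. Origin: centre of the tray's underside.
- pliers: Bystander: black-handled pliers lying flat, 130 mm long, 12 mm high, between the trays. Origin near the middle, underside.
- vial: Bystander: glitter vial standing, 16 mm across, 52 mm tall, between the trays. Origin: centre of its underside.
- resin_bottle: Bystander: black dropper bottle standing, 40 mm across, 122 mm tall, at the far edge of the mat. Origin: centre of its underside.
- vial_b: Bystander: vial standing left of the mat, 16 mm across, 52 mm tall. Origin: centre of its underside.
- pendant: Bystander: round pendant lying left of the mat, 34 mm across, 4 mm thick. Origin: centre of its underside.
- bead_jar: Bystander: jar right of the mat, 44 mm across, 48 mm tall. Origin: centre of its underside.
- tweezers: Bystander: steel tweezers lying right of the mat, 125 mm long. Origin near the middle, underside.
Things that resemble listed ones, but are neither listed nor needed, are in the scene too. Of the things that look like the rest, the middle-sized one is meant.

How it is judged:
By the outcome, as a careful person would: the job done as asked, in the order asked, and still so for the second after the job is handed in, with the robot touching nothing.
It also fails if it takes over 64 s, if anything falls off the work surface, if the arm or the gripper's body presses on something with over 40 N, if the wrist force passes 120 N, or if a joint passes its speed limit or range.

## Working session

There is one attempt and no reset: what is moved stays moved. The work goes in short steps, Python scripts to look and compute and a shell command to move; the robot and the scene stay as the last step left them, time stands still between calls to the robot, and variables do not carry over. Pictures are saved under pics/ and viewed, about 8 in all and at most 12, crops included, and the job is handed in when it is done.

```bash
mkdir -p pics; cat > h.py <<'E'
import numpy as np, cv2
from scipy.spatial.transform import Rotation as R
from station import manip
def snap(cam,fn,crop=None,scale=1):
    c=manip.calibration(cam); im=manip.camera(cam)[:,:,::-1]
    cv2.imwrite('pics/raw_'+fn,im)
    if crop: x0,y0,x1,y1=crop; im=im[y0:y1,x0:x1]
    if scale!=1: im=cv2.resize(im,None,fx=scale,fy=scale,interpolation=cv2.INTER_CUBIC)
    cv2.imwrite('pics/'+fn,im); return c
def world(c,u,v,z):
    K=np.array(c['intrinsics']);T=np.array(c['world_from_camera'])
    d=np.linalg.inv(K)@[u,v,1]; d=T[:3,:3]@(d*[1,-1,-1]); o=T[:3,3]
    return o+d*(z-o[2])/d[2]
def pix(c,p):
    K=np.array(c['intrinsics']);T=np.array(c['world_from_camera'])
    q=(T[:3,:3].T@(np.array(p)-T[:3,3]))*[1,-1,-1]; q=K@q; return q[:2]/q[2]
def st():
    s=manip.sense(); return s
def totool(dw):
    s=manip.sense(); return R.from_rotvec(s['eef_rot']).as_matrix().T@np.array(dw)*1000
E
python3 - <<'E'
from h import *
np.set_printoptions(precision=4,suppress=True)
for n in('top','scene'):
    c=snap(n,n+'1.png');print(n,c)
s=st();print({k:np.round(v,4) for k,v in s.items()})
print(R.from_rotvec(s['eef_rot']).as_matrix())
E
```

```text
top {'intrinsics': array([[490.8646,   0.    , 314.5587],
       [  0.    , 490.8646, 240.9645],
       [  0.    ,   0.    ,   1.    ]]), 'world_from_camera': array([[-0.0025,  0.9913, -0.1318,  0.29  ],
       [-1.    , -0.003 , -0.0031, -0.0014],
       [-0.0035,  0.1318,  0.9913,  1.251 ],
       [ 0.    ,  0.    ,  0.    ,  1.    ]])}
scene {'intrinsics': array([[565.6732,   0.    , 318.4242],
       [  0.    , 565.6732, 240.6263],
       [  0.    ,   0.    ,   1.    ]]), 'world_from_camera': array([[-0.7248, -0.4224,  0.5443,  1.0054],
       [ 0.689 , -0.4536,  0.5653,  0.6254],
       [ 0.0081,  0.7847,  0.6198,  0.7599],
       [ 0.    ,  0.    ,  0.    ,  1.    ]])}
{'time_s': np.float64(0.1), 'qpos': array([-1.3696,  0.4915,  1.5594, -0.    ,  1.0917, -0.1056]), 'qd': array([-0.0003,  0.0001, -0.0004,  0.0013,  0.0005,  0.001 ]), 'effort': array([  0.0017, -61.3626, -25.8603,   0.0694,   0.047 ,  -0.0001]), 'ee_pos': array([ 0.1887, -0.5956,  0.2252]), 'eef_rot': array([-2.5343,  1.8556,  0.0011]), 'wrist_force': array([-0.2072,  0.0412, -0.0005]), 'torque': array([ 0.0197, -0.0307,  0.0095]), 'gripper_width': np.float64(0.095)}
[[ 0.302  -0.9533 -0.0002]
 [-0.9533 -0.302   0.0009]
 [-0.0009 -0.0001 -1.    ]]
```

View pics/top1.png

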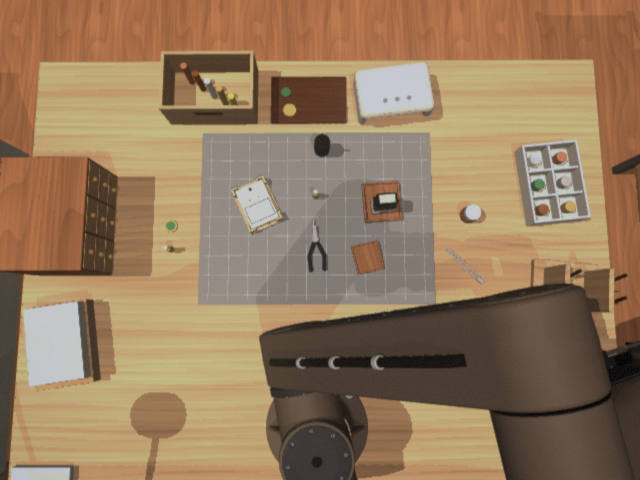

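View pics/scene1.png

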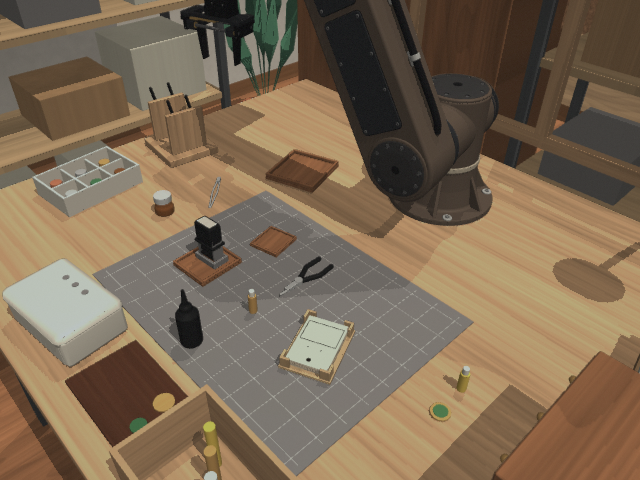

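The top view shows the stamp in a tray at (382,202), a small empty tray at (368,257) and a card holder at (257,204). The scene view shows a larger empty tray at (302,170). The candidates for the rest are these three trays, and the middle one, holding the stamp, should be it. I'll check that in a close crop.

```bash
python3 - <<'E'
from h import *
im=cv2.imread('pics/raw_top1.png')
a=im[170:235,350:415];b=im[170:235,225:290]
z=np.hstack([cv2.resize(q,(400,400),interpolation=cv2.INTER_CUBIC) for q in(a,b)])
cv2.imwrite('pics/crop1.png',z)
E
```

```text
(no output)
```

View pics/crop1.png

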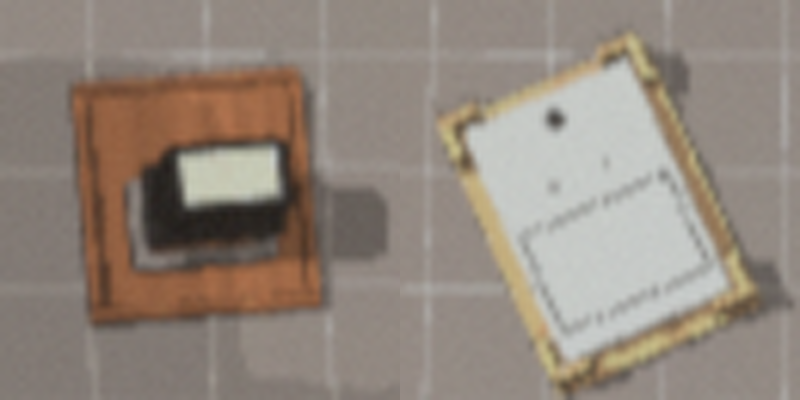

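The stamp's tray is about 40 px, or 100 mm, so it is the middle-sized one. The small tray and the larger one under the arm are decoys. The outline is at about (260,211) and the head label at (388,199).

```bash
python3 - <<'E'
from h import *
np.set_printoptions(precision=4,suppress=True)
c=manip.calibration('top'); f=lambda x,y,z,ox=350: world(c,ox+x/6.154-.5+.08,170+y/6.154-.5+.08,z)
T=[f(*p,.012) for p in((73,88),(300,72),(322,302),(92,322))]
print('tray',np.mean(T,0),[np.linalg.norm(T[i]-T[i-1]) for i in range(4)], np.degrees(np.arctan2(*(T[0]-T[1])[[0,1]])))
L=[f(*p,.099) for p in((180,150),(282,145),(285,205),(185,208))];print('label',np.mean(L,0),L)
O=[f(*p,.019,225) for p in((122,235),(268,172),(312,262),(168,332))]
print('outl',np.mean(O,0),[np.linalg.norm(O[i]-O[i-1]) for i in range(4)]);
d=O[1]-O[0]+O[2]-O[3];print('ang long',np.degrees(np.arctan2(d[1],d[0])))
H=f(155,118,.019,225);print('hole',H); e=np.mean(O,0)-H;print('ang -x',np.degrees(np.arctan2(e[1],e[0])))
S=[f(*p,.019) for p in((130,180),(135,268),(280,265))];print('skirt',S)
# rotate by which joints: reachable
s=st();print(s['ee_pos'])
E
```

```text
tray [ 0.5572 -0.1701  0.012 ] [np.float64(0.09991367774751693), np.float64(0.09570756481481307), np.float64(0.09836496406451765), np.float64(0.09612990444771775)] -3.9326082979135184
label [ 0.5457 -0.1725  0.099 ] [array([ 0.5565, -0.1521,  0.099 ]), array([ 0.5583, -0.1919,  0.099 ]), array([ 0.5345, -0.1925,  0.099 ]), array([ 0.5334, -0.1536,  0.099 ])]
outl [0.5335 0.1418 0.019 ] [np.float64(0.045397136787472384), np.float64(0.06596159812729588), np.float64(0.042475296580599446), np.float64(0.0661492815034703)]
ang long -65.03010365010432
hole [0.5897 0.1686 0.019 ]
ang -x -154.49676918929012
skirt [array([ 0.5623, -0.1415,  0.019 ]), array([ 0.5251, -0.143 ,  0.019 ]), array([ 0.5262, -0.203 ,  0.019 ])]
[ 0.1887 -0.5956  0.2252]
```

```bash
R='[0,0,0,0,0,-0.145,0]'
python3 -m inch '[[[0,0,0,0,0,-0.145,0],[0,0,0,0,0,-0.145,0],[0,0,0,0,0,-0.145,0],[0,0,0,0,0,-0.145,0],[0,0,0,0,0,-0.145,0]]]'
python3 -m inch '[[[0,0,0,0,0,-0.145,0],[0,0,0,0,0,-0.145,0],[0,0,0,0,0,-0.145,0],[0,0,0,0,0,-0.12,0],[0,0,0,0,0,0,0]]]'
python3 -m inch '[[[30,-36,0,0,0,0,0],[30,-36,0,0,0,0,0],[30,-36,0,0,0,0,0],[30,-36,0,0,0,0,0],[30,-36,0,0,0,0,0]]]'
python3 - <<'E'
from h import *
s=st();print(s['ee_pos'],R.from_rotvec(s['eef_rot']).as_matrix()[:,0],totool([.545-s['ee_pos'][0],-.172-s['ee_pos'][1],0]))
E
```

```text
time_s: 0.6
ee_pos: [0.1886, -0.5948, 0.2232]
eef_rot: [-3.033, 0.802, 0.003]
wrist_force: [-0.2, -0.5, 0.0]
gripper_width: 0.0953
time_s: 1.1
ee_pos: [0.1884, -0.594, 0.2213]
eef_rot: [-3.132, -0.095, 0.002]
wrist_force: [0.8, -0.1, -0.9]
gripper_width: 0.095
time_s: 1.6
ee_pos: [0.3295, -0.404, 0.2206]
eef_rot: [-3.132, -0.051, 0.004]
wrist_force: [0.6, -0.6, 0.7]
gripper_width: 0.0954
[ 0.32949887 -0.40404247  0.22057872] [ 0.99946393  0.03266791 -0.0021594 ] [ 222.96594297 -224.87314446    1.64293598]
```

```bash
python3 -m inch '[[[36,-37,0,0,0,0,0],[36,-37,0,0,0,0,0],[36,-37,0,0,0,0,0],[36,-37,0,0,0,0,0],[36,-37,0,0,0,0,0]]]'
python3 -m inch '[[[36,-37,0,0,0,0,0],[12,-12,0,0,0,0,0],[0,0,0,0,0,0,0]]]'
python3 - <<'E'
from h import *
np.set_printoptions(precision=4,suppress=True)
s=st();print(s['ee_pos'],R.from_rotvec(s['eef_rot']).as_matrix()[:,0],totool([.545-s['ee_pos'][0],-.172-s['ee_pos'][1],0]))
c=snap('wrist','w1.png');print(c['world_from_camera'])
np.savez('cw1.npz',**c)
E
```

```text
time_s: 2.1
ee_pos: [0.4981, -0.219, 0.2222]
eef_rot: [-3.132, -0.015, 0.003]
wrist_force: [0.8, -2.0, 0.8]
gripper_width: 0.095
time_s: 2.4
ee_pos: [0.5476, -0.1652, 0.222]
eef_rot: [-3.132, -0.006, 0.003]
wrist_force: [-1.4, -0.9, 0.6]
gripper_width: 0.0954
[ 0.5476 -0.1652  0.222 ] [ 1.      0.0037 -0.0021] [-2.5957  6.7402 -0.0612]
[[ 1.     -0.003   0.0012  0.5474]
 [ 0.0026  0.959   0.2836 -0.0825]
 [-0.002  -0.2836  0.959   0.3817]
 [ 0.      0.      0.      1.    ]]
```

View pics/w1.png

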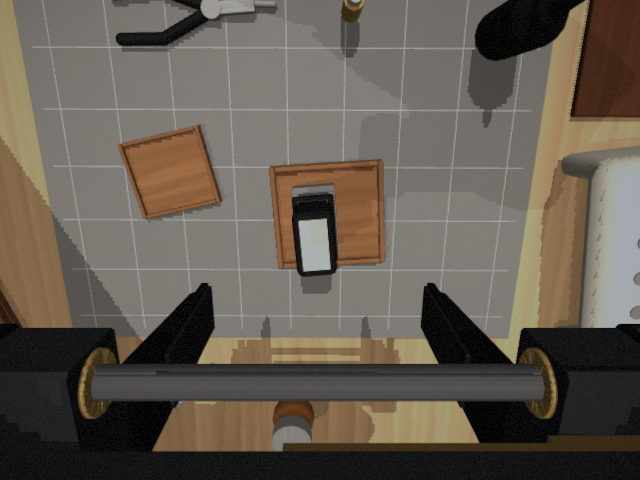

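Wrist view: the head top is at about x 295–336, y 205–275, the skirt's far edge runs (292,187)–(333,184), and the tray is around (328,214).

```bash
python3 - <<'E'
from h import *
np.set_printoptions(precision=4,suppress=True)
c=dict(np.load('cw1.npz'))
for n,z,p in(('label',.099,[(299,220),(330,217),(332,270),(301,272)]),('skirt',.019,[(292,187),(333,184)]),('headnear',.099,[(297,276),(336,273)]),('tray',.012,[(270,166),(382,159),(384,263),(278,269)])):
    W=np.array([world(c,*q,z) for q in p]);print(n,W.mean(0));print(W)
im=cv2.imread('pics/raw_w1.png')[150:290,255:395];cv2.imwrite('pics/w1c.png',cv2.resize(im,(600,600),interpolation=cv2.INTER_CUBIC))
s=st();print(R.from_rotvec(s['eef_rot']).as_matrix()[:,2])
E
```

```text
label [ 0.5458 -0.1691  0.099 ]
[[ 0.5341 -0.1505  0.099 ]
 [ 0.556  -0.1482  0.099 ]
 [ 0.558  -0.1881  0.099 ]
 [ 0.5352 -0.1897  0.099 ]]
skirt [ 0.5426 -0.1383  0.019 ]
[[ 0.5245 -0.1397  0.019 ]
 [ 0.5608 -0.1369  0.019 ]]
headnear [ 0.5466 -0.1916  0.099 ]
[[ 0.5322 -0.1928  0.099 ]
 [ 0.5609 -0.1904  0.099 ]]
tray [ 0.5573 -0.1677  0.012 ]
[[ 0.5047 -0.1221  0.012 ]
 [ 0.6042 -0.1157  0.012 ]
 [ 0.6107 -0.2133  0.012 ]
 [ 0.5095 -0.2197  0.012 ]]
[-0.0024  0.0099 -0.9999]
```

View pics/w1c.png

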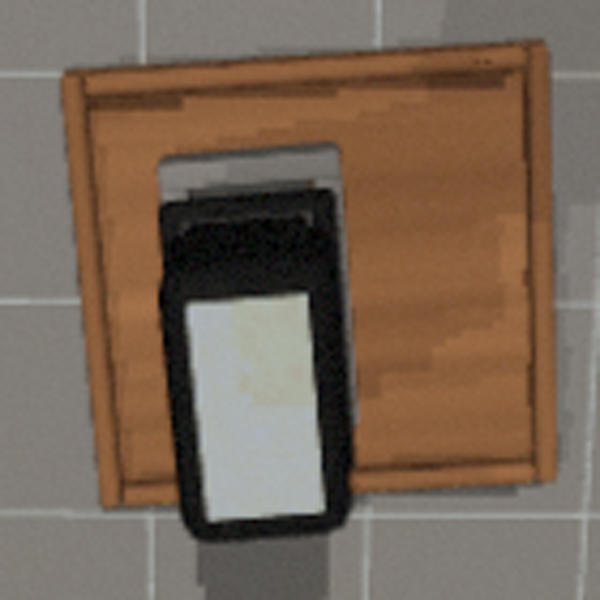

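The stamp centre is about (0.545, -0.168), turned about +4.5°. I'll align and go down partway.

```bash
python3 -m inch '[[[-2.6,2.8,0,-0.010,0.0024,-0.075,0],[0,0,20,0,0,0,0],[0,0,30,0,0,0,0],[0,0,30,0,0,0,0],[0,0,0,0,0,0,0]]]' >/dev/null
cat > s.py <<'E'
import sys
from h import *
np.set_printoptions(precision=4,suppress=True)
t=[float(a) for a in sys.argv[1:4]]; ang=float(sys.argv[4])
s=st();M=R.from_rotvec(s['eef_rot']).as_matrix()
tx=np.degrees(np.arctan2(M[1,0],M[0,0]))
G=R.from_euler('z',ang,degrees=True).as_matrix()@np.diag([1,-1,-1])
print('t',s['time_s'],'pos',s['ee_pos'],'ang',tx,'w',s['gripper_width'],'F',s['wrist_force'],'T',s['torque'])
print('shift mm',totool(np.array(t)-s['ee_pos']),'turn',R.from_matrix(M.T@G).as_rotvec())
E
python3 s.py .545 -.168 .070 4.5
```

```text
t 2.95 pos [ 0.5409 -0.1736  0.1407] ang 3.8310732585598597 w 0.0952797985723891 F [-0.5966  0.213   0.8117] T [ 0.013  -0.0545  0.07  ]
shift mm [ 4.3717 -5.4871 70.7111] turn [ 0.0018 -0.0013 -0.0117]
```

```bash
python3 -m inch '[[[4.4,-5.5,0,0.002,-0.001,-0.012,0],[0,0,0,0,0,0,0],[0,0,20,0,0,0,0],[0,0,20,0,0,0,0],[0,0,0,0,0,0,0]]]' >/dev/null
python3 s.py .545 -.168 .070 4.5
```

```text
t 3.45 pos [ 0.5469 -0.1703  0.1064] ang 4.283527518675904 w 0.09511619699517708 F [-1.025  -0.4241  0.5053] T [-0.0017 -0.1263  0.0403]
shift mm [-1.9964 -2.6077 36.3635] turn [ 0.0037 -0.0075 -0.0038]
```

```bash
python3 -m inch '[[[-2,-2.6,0,0.003,-0.006,-0.004,0],[0,0,15,0,0,0,0],[0,0,15,0,0,0,0],[0,0,6,0,0,0,0],[0,0,0,0,0,0,0]]]' >/dev/null
python3 s.py .545 -.168 .070 4.5
python3 - <<'E'
from h import *
np.savez('cw2.npz',**snap('wrist','w2.png'))
E
```

```text
t 3.95 pos [ 0.5472 -0.1686  0.0769] ang 4.547903421871054 w 0.09501898448031827 F [-0.5247  0.0834  0.6349] T [ 0.0091 -0.1136 -0.007 ]
shift mm [-2.2436 -0.7767  6.8534] turn [ 0.0045 -0.0085  0.0008]
```

View pics/w2.png

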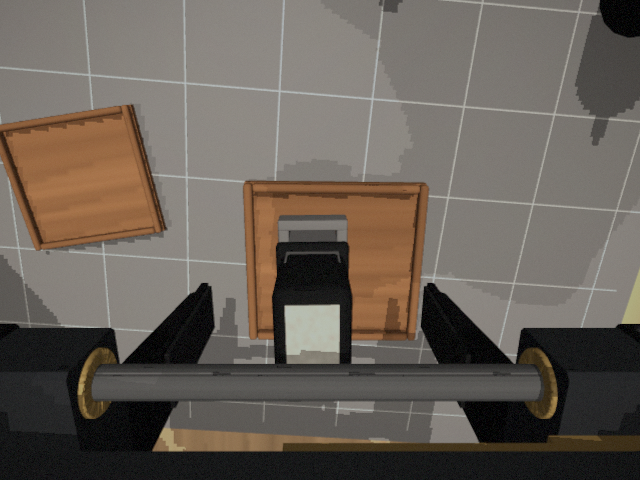

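The head (centre column 313) is aligned with the jaws and 2 mm left of the middle. I'll correct that, go down and close.

```bash
python3 -m inch '[[[-2.2,-0.5,4,0.005,-0.0085,0,0],[0,0,3.5,0,0,0,0],[0,0,0,0,0,0,0]]]' 40 >/dev/null
python3 s.py .545 -.168 .070 4.5
python3 -m inch '[[[0,0,0,0,0,0,0.5],[0,0,0,0,0,0,0.6],[0,0,0,0,0,0,0.8],[0,0,0,0,0,0,0.8],[0,0,0,0,0,0,0.8]]]' 40
python3 -m inch '[[[0,0,0,0,0,0,0.8],[0,0,0,0,0,0,0.8],[0,0,0,0,0,0,0.8]]]'
python3 s.py .545 -.168 .070 4.5
```

```text
t 4.3 pos [ 0.5457 -0.1686  0.0712] ang 4.551757863763585 w 0.09486727604513823 F [ 0.605  -0.0566 -0.4825] T [ 0.0516 -0.0999  0.068 ]
shift mm [-0.6697 -0.6202  1.2412] turn [ 0.0005 -0.002   0.0009]
time_s: 4.8
ee_pos: [0.5459, -0.1686, 0.0716]
eef_rot: [3.138, 0.125, 0.004]
wrist_force: [-0.4, -0.4, -0.5]
gripper_width: 0.0604
time_s: 5.1
ee_pos: [0.5459, -0.1686, 0.0716]
eef_rot: [3.138, 0.125, 0.004]
wrist_force: [0.4, 0.3, -0.0]
gripper_width: 0.0366
t 5.1 pos [ 0.5459 -0.1686  0.0716] ang 4.549269393953951 w 0.036569422720934414 F [ 0.3946  0.3241 -0.0462] T [-0.0673 -0.1506 -0.0293]
shift mm [-0.8131 -0.7038  1.626 ] turn [ 0.0007 -0.0023  0.0009]
```

```bash
python3 -m inch '[[[0,0,0,0,0,0,0.9],[0,0,0,0,0,0,0.9],[0,0,0,0,0,0,0.9],[0,0,0,0,0,0,0.9]]]' 45 >/dev/null
python3 s.py .545 -.168 .0716 4.5
python3 -m inch '[[[0,0,-5,0,0,0,0.9],[0,0,-10,0,0,0,0.9],[0,0,-20,0,0,0,0.9],[0,0,-25,0,0,0,0.9],[0,0,-25,0,0,0,0.9]]]'
python3 -m inch '[[[0,0,-15,0,0,0,0.9],[0,0,-5,0,0,0,0.9],[0,0,0,0,0,0,0.9]]]'
python3 s.py .5335 .1418 .17 25.2
python3 - <<'E'
from h import *
np.savez('cw3.npz',**snap('wrist','w3.png'))
E
```

```text
t 5.5 pos [ 0.5459 -0.1686  0.0716] ang 4.550615619053707 w 0.029751270664949588 F [-0.2913  0.2197 -0.055 ] T [ 0.0276 -0.1056 -0.0386]
shift mm [-0.8137 -0.6896 -0.0182] turn [ 0.0007 -0.0023  0.0009]
time_s: 6.0
ee_pos: [0.5442, -0.168, 0.1585]
eef_rot: [-3.137, -0.125, 0.005]
wrist_force: [-0.2, 0.3, -0.9]
gripper_width: 0.0298
time_s: 6.3
ee_pos: [0.5452, -0.1683, 0.1845]
eef_rot: [3.138, 0.125, 0.004]
wrist_force: [-0.1, -0.3, -1.6]
gripper_width: 0.0297
t 6.3 pos [ 0.5452 -0.1683  0.1845] ang 4.556776262593661 w 0.029718299643321813 F [-0.0541 -0.2722 -1.64  ] T [-0.0001 -0.1203  0.0166]
shift mm [  12.9821 -310.0868   14.209 ] turn [ 0.0014 -0.0025 -0.3603]
```

View pics/w3.png

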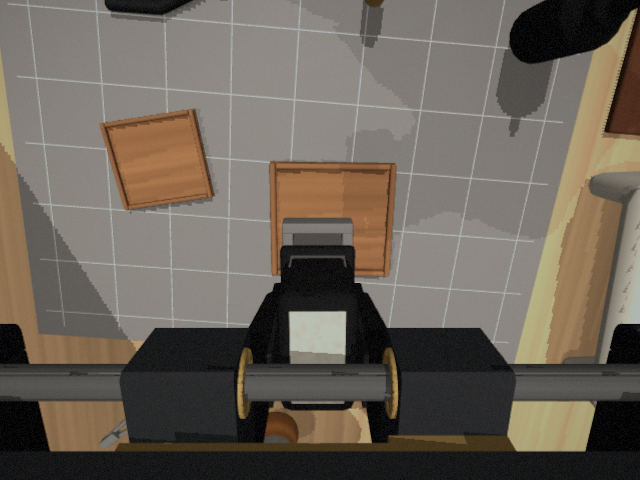

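Stamp lifted and held straight, with its skirt edge level at row 219. Next I'll turn by 20.6°, then travel part of the way and look at the card.

```bash
python3 -m inch '[[[0,0,0,0,0,-0.12,0.9],[0,0,0,0,0,-0.12,0.9],[0,0,0,0,0,-0.12,0.9],[0,0,0,0,0,0,0.9]]]'>/dev/null
python3 s.py .50 .060 .185 25.2
python3 - <<'E'
from h import *
c=dict(np.load('cw3.npz'))
# tool frame at w3
M=R.from_euler('z',4.55,degrees=True).as_matrix()@np.diag([1,-1,-1.]);p=np.array([.5452,-.1683,.1845])
for q in((283,219),(353,219)):
    print((M.T@(world(c,*q,.1845-.0666+.014)-p))*1000)
E
```

```text
t 6.75 pos [ 0.5437 -0.1677  0.1805] ang 25.89042996386781 w 0.02959315482081484 F [-0.2214  0.3075 -0.8593] T [ 0.0416 -0.1346  0.03  ]
shift mm [  60.1269 -223.9691   -3.9347] turn [-0.0028  0.0018  0.012 ]
[-18.1710394  -31.82251605  52.6       ]
[ 18.89571076 -31.75758905  52.6       ]
```

```bash
python3 -m inch '[[[5,-18,-1,0,0,0.012,0.9],[10,-37,-1,0,0,0,0.9],[12,-42,-1,0,0,0,0.9],[12,-42,-1,0,0,0,0.9],[12,-42,0,0,0,0,0.9]]]' >/dev/null
python3 -m inch '[[[9,-33,0,0,0,0,0.9],[3,-10,0,0,0,0,0.9],[0,0,0,0,0,0,0.9],[0,0,0,0,0,0,0.9]]]' >/dev/null
python3 s.py .5335 .1418 .17 25.2
python3 - <<'E'
from h import *
np.savez('cw4.npz',**snap('wrist','w4.png'))
E
```

```text
t 7.65 pos [0.5049 0.0686 0.1795] ang 23.22787689066331 w 0.02978889597287733 F [-0.6738 -1.1364 -1.2877] T [-0.0266 -0.1395  0.0356]
shift mm [ 55.2659 -55.8688   9.4244] turn [-0.0073  0.0092 -0.0345]
```

View pics/w4.png

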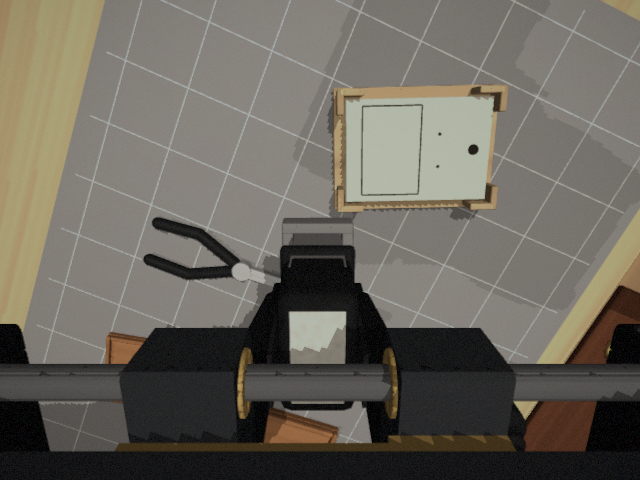

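The outline corners are about (363,107), (422,104), (420,194), (362,195). I'll compute the centre, angle, and size against an assumed height.

```bash
python3 - <<'E'
from h import *
np.set_printoptions(precision=4,suppress=True)
c=dict(np.load('cw4.npz'));ct=manip.calibration('top')
for z in(.012,.018,.025):
    O=np.array([world(c,*q,z) for q in((363,107),(422,104),(420,194),(362,195))])
    print(z,O.mean(0),[round(float(np.linalg.norm(O[i]-O[i-1])),4) for i in range(4)],
     [np.degrees(np.arctan2(*(b-a)[[1,0]])) for a,b in((O[0],O[1]),(O[3],O[2]))],[np.degrees(np.arctan2(*(b-a)[[1,0]]))+90 for a,b in((O[0],O[3]),(O[1],O[2]))], 'top',world(ct,260.0,210.3,z))
    print('  hole',world(c,473,149.5,z))
im=cv2.imread('pics/raw_w4.png')[75:225,325:525];cv2.imwrite('pics/w4c.png',cv2.resize(im,(800,600),interpolation=cv2.INTER_CUBIC))
E
```

```text
0.012 [0.5339 0.1449 0.012 ] [0.0672, 0.0444, 0.0685, 0.0464] [np.float64(25.922940449782686), np.float64(24.254755001042753)] [np.float64(24.304147573375175), np.float64(25.996605885460582)] top [0.5347 0.1424 0.012 ]
  hole [0.5912 0.171  0.012 ]
0.018 [0.5328 0.1449 0.018 ] [0.066, 0.0436, 0.0673, 0.0456] [np.float64(25.92294044978269), np.float64(24.254755001042746)] [np.float64(24.304147573375104), np.float64(25.99660588546051)] top [0.5335 0.1417 0.018 ]
  hole [0.589  0.1705 0.018 ]
0.025 [0.5315 0.1449 0.025 ] [0.0645, 0.0427, 0.0658, 0.0446] [np.float64(25.922940449782704), np.float64(24.254755001042767)] [np.float64(24.30414757337516), np.float64(25.996605885460525)] top [0.5322 0.1409 0.025 ]
  hole [0.5865 0.17   0.025 ]
```

View pics/w4c.png

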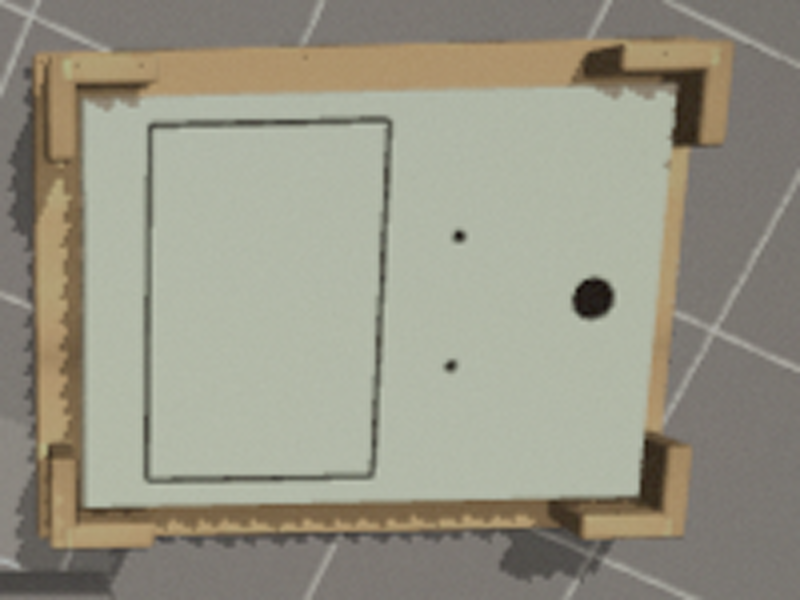

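The outline angle is 25.1°, and both cameras agree on the mark to within their bias. Using the wrist camera for both stamp and mark, the TCP target is (0.5332, 0.1431).

```bash
python3 -m inch '[[[18,-18,0,-0.007,0.009,-0.033,0.9],[18,-18,0,0,0,0,0.9],[16,-17,0,0,0,0,0.9],[3,-3,0,0,0,0,0.9],[0,0,0,0,0,0,0.9]]]' >/dev/null
python3 s.py .5332 .1431 .105 25.1
```

```text
t 8.2 pos [0.5349 0.1372 0.1786] ang 24.451211214028007 w 0.02998002595362349 F [-0.0284 -0.1633 -0.459 ] T [-0.0446 -0.1074 -0.009 ]
shift mm [ 0.9696 -6.128  73.6006] turn [ 0.0005  0.0009 -0.0113]
```

```bash
python3 -m inch '[[[1,-6,0,0,0,-0.011,0.9],[0,0,20,0,0,0,0.9],[0,0,25,0,0,0,0.9],[0,0,15,0,0,0,0.9],[0,0,0,0,0,0,0.9]]]' >/dev/null
python3 s.py .5332 .1431 .105 25.1
python3 -m inch '[[[0,0,0,0,0,0,0.9]]]' >/dev/null
python3 s.py .5332 .1431 .105 25.1
```

```text
t 8.7 pos [0.5328 0.1387 0.1176] ang 24.8804607909271 w 0.02955258425431852 F [-0.5596 -0.7024 -0.9147] T [ 0.042  -0.1341  0.0035]
shift mm [ 2.1875 -3.8928 12.5558] turn [ 0.0012  0.0001 -0.0038]
t 8.8 pos [0.5328 0.1381 0.1178] ang 24.84352521235069 w 0.030000723515516376 F [ 0.1302 -0.4821 -0.4654] T [ 0.0284 -0.1212  0.0283]
shift mm [ 2.4479 -4.3692 12.8421] turn [ 0.0012  0.0004 -0.0045]
```

```bash
python3 -m inch '[[[2.5,-4.5,6,0.001,0,-0.005,0.9],[0,0,7,0,0,0,0.9],[0,0,0,0,0,0,0.9]]]' >/dev/null
python3 s.py .5332 .1431 .105 25.1
python3 - <<'E'
from h import *
np.savez('cw5.npz',**snap('wrist','w5.png',(200,120,440,300),3.33))
E
```

```text
t 9.1 pos [0.5339 0.1432 0.1059] ang 25.127907684346273 w 0.029787838326437034 F [-1.0342  0.4419 -0.5007] T [ 0.0112 -0.1449 -0.0022]
shift mm [-0.6922 -0.1724  0.8606] turn [ 0.001  -0.0024  0.0005]
```

View pics/w5.png

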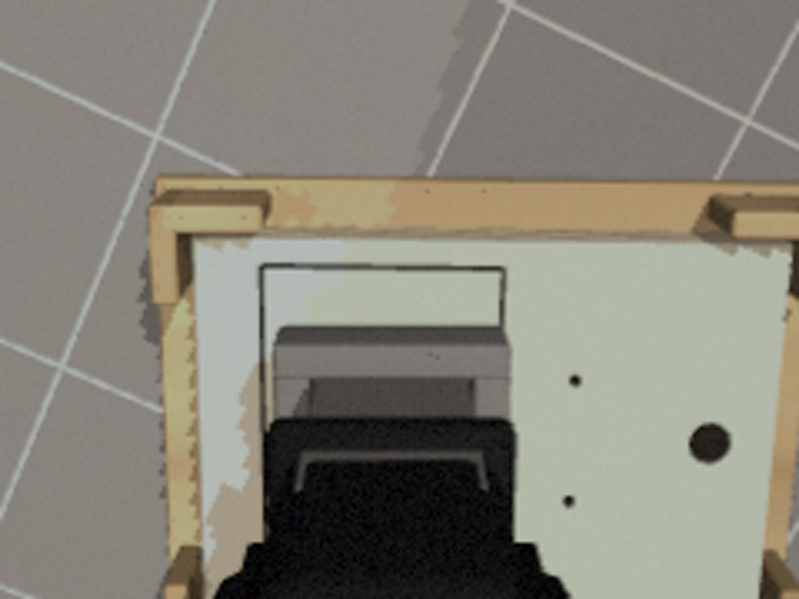

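The skirt is parallel to the outline. Its top edge spans crop columns 273–508, and the outline's far edge runs (262,267)–(505,268). I'll work out the lateral offset.

```bash
python3 - <<'E'
from h import *
np.set_printoptions(precision=1,suppress=True)
c=dict(np.load('cw5.npz'))
M=R.from_euler('z',25.1,degrees=True).as_matrix()@np.diag([1,-1,-1.]);p=np.array([.5339,.1432,.1059])
f=lambda u,v,z:(M.T@(world(c,200+u/3.33,120+v/3.33,z)-p))*1000
zu=.1059-.0666
for z in(.012,.018,.025): print('outl',z,f(262,267,z),f(505,268,z))
print('skirt top far',f(273,345,zu+.014),f(508,345,zu+.014),'front bot',f(277,328,zu),f(507,328,zu))
E
```

```text
outl 0.012 [-23.5 -33.7  93.9] [ 22.  -33.4  93.9]
outl 0.018 [-23.  -34.9  87.9] [ 21.5 -34.6  87.9]
outl 0.025 [-22.3 -36.3  80.9] [ 20.9 -36.   80.9]
skirt top far [-18.3 -29.3  52.6] [ 19.2 -29.3  52.6] front bot [-18.8 -28.7  66.6] [ 20.2 -28.6  66.6]
```

```bash
python3 -m inch '[[[-1.3,-3.3,3,0.001,-0.002,0,0.9],[0,0,4,0,0,0,0.9],[0,0,0,0,0,0,0.9]]]' >/dev/null
python3 s.py .5313 .1456 .098 25.1
```

```text
t 9.45 pos [0.5315 0.1461 0.0992] ang 25.138969974542892 w 0.029772765648325268 F [-0.419  -0.3194 -1.7619] T [-0.0145 -0.1492 -0.0055]
shift mm [-0.3634  0.4015  1.1861] turn [ 0.0002 -0.0015  0.0007]
```

```bash
python3 -m inch '[[[0,0,3,0,0,0,0.9],[0,0,0,0,0,0,0.9]]]' | egrep 'pos|force'
python3 -m inch '[[[0,0,1,0,0,0,0.9],[0,0,0,0,0,0,0.9]]]' | egrep 'pos|force'
python3 -m inch '[[[0,0,1,0,0,0,0.9],[0,0,0,0,0,0,0.9]]]' | egrep 'pos|force'
python3 -m inch '[[[0,0,1,0,0,0,0.9],[0,0,0,0,0,0,0.9]]]' | egrep 'pos|force'
python3 s.py .5313 .1456 .09 25.1
```

```text
ee_pos: [0.5315, 0.1462, 0.0959]
wrist_force: [-0.6, -1.2, -1.0]
ee_pos: [0.5315, 0.1461, 0.0948]
wrist_force: [-0.4, 0.5, -1.6]
ee_pos: [0.5316, 0.1461, 0.0938]
wrist_force: [-0.8, 0.4, -1.3]
ee_pos: [0.5316, 0.1461, 0.0928]
wrist_force: [-0.1, 1.0, 0.1]
t 10.25 pos [0.5316 0.1461 0.0928] ang 25.14021971584748 w 0.02985044976702475 F [-0.0619  0.9921  0.0759] T [-0.0016 -0.0769 -0.0558]
shift mm [-0.5224  0.3029  2.8162] turn [ 0.0003 -0.0018  0.0007]
```

```bash
for i in 1 2 3; do python3 -m inch '[[[0,0,0,0,0,0,0.9]]]' | egrep 'force'; done
python3 - <<'E'
from h import *
np.savez('cw6.npz',**snap('wrist','w6.png',(200,120,440,300),3.33))
E
```

```text
wrist_force: [-0.8, -0.6, -0.2]
wrist_force: [-0.2, -0.6, -0.6]
wrist_force: [0.3, 0.1, -1.6]
```

View pics/w6.png

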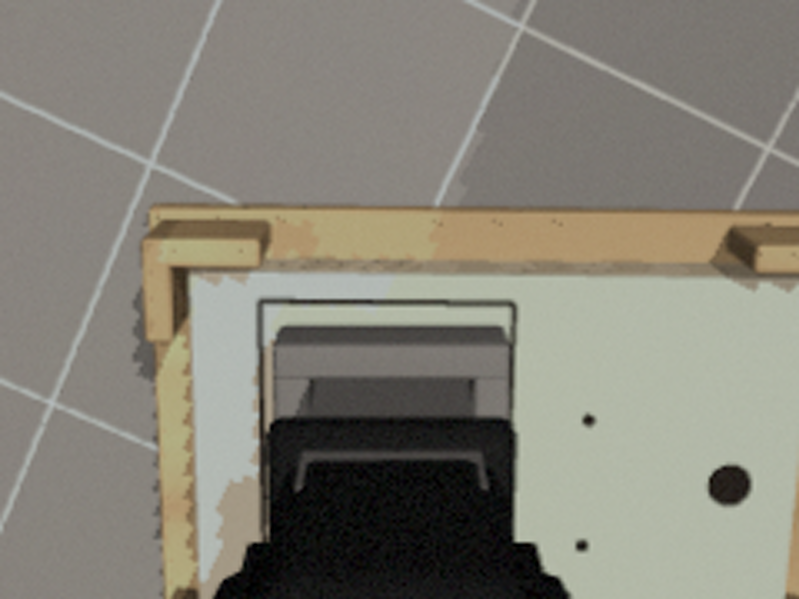

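The skirt's front bottom edge spans 277–507 at row 328, inside the outline 261–514 at row 300. It needs about -0.7 mm in x and -1 mm in y to be centred, then I'll feel down.

```bash
python3 -m inch '[[[-0.7,-1.0,0,0,-0.001,0.001,0.9],[0,0,0,0,0,0,0.9]]]' | egrep 'pos|force'
python3 -m inch '[[[0,0,1,0,0,0,0.9],[0,0,0,0,0,0,0.9]]]' | egrep 'pos|force'
python3 -m inch '[[[0,0,1,0,0,0,0.9],[0,0,0,0,0,0,0.9]]]' | egrep 'pos|force'
python3 -m inch '[[[0,0,1,0,0,0,0.9],[0,0,0,0,0,0,0.9]]]' | egrep 'pos|force'
python3 s.py .5306 .1467 .088 25.1
```

```text
ee_pos: [0.5305, 0.1467, 0.0928]
wrist_force: [-0.9, 0.3, -0.6]
ee_pos: [0.5305, 0.1468, 0.0918]
wrist_force: [-0.7, 0.0, -1.2]
ee_pos: [0.5305, 0.1468, 0.0907]
wrist_force: [0.0, 0.5, -1.1]
ee_pos: [0.5305, 0.1468, 0.0896]
wrist_force: [-0.3, 0.6, -1.2]
t 11.4 pos [0.5305 0.1468 0.0896] ang 25.07787106782899 w 0.02967157125630186 F [-0.3048  0.6166 -1.1568] T [ 0.0115 -0.1003 -0.0315]
shift mm [0.0878 0.104  1.5605] turn [ 0.0003 -0.0008 -0.0004]
```

Tracking is now exact. I'll keep feeling down in small steps.

```bash
for i in 1 2 ; do python3 -m inch '[[[0,0,0.8,0,0,0,0.9],[0,0,0,0,0,0,0.9]]]' | egrep 'pos|force'; done
python3 - <<'E'
from h import *
print(st()['wrist_force'])
E
```

```text
ee_pos: [0.5305, 0.1468, 0.0887]
wrist_force: [-0.4, 0.1, -1.1]
ee_pos: [0.5305, 0.1468, 0.0878]
wrist_force: [0.9, -0.4, -2.0]
[ 0.94422374 -0.37261225 -2.00087615]
```

```bash
python3 -m inch '[[[0,0,0.8,0,0,0,0.9],[0,0,0,0,0,0,0.9]]]' | egrep 'pos|force'
python3 -m inch '[[[0,0,0.8,0,0,0,0.9],[0,0,0,0,0,0,0.9]]]' | egrep 'pos|force'
python3 -m inch '[[[0,0,0.8,0,0,0,0.9],[0,0,0,0,0,0,0.9]]]' | egrep 'pos|force'
```

```text
ee_pos: [0.5305, 0.1468, 0.0869]
wrist_force: [-0.5, 0.6, -0.7]
ee_pos: [0.5305, 0.1468, 0.0861]
wrist_force: [0.9, -0.7, -0.9]
ee_pos: [0.5306, 0.1467, 0.0854]
wrist_force: [-0.1, -0.0, -0.9]
```

```bash
python3 -m inch '[[[0,0,0.8,0,0,0,0.9],[0,0,0,0,0,0,0.9]]]' | egrep 'pos|force'
python3 -m inch '[[[0,0,0.8,0,0,0,0.9],[0,0,0,0,0,0,0.9]]]' | egrep 'pos|force'
python3 -m inch '[[[0,0,0.8,0,0,0,0.9],[0,0,0,0,0,0,0.9]]]' | egrep 'pos|force'
```

```text
ee_pos: [0.5306, 0.1468, 0.0849]
wrist_force: [-1.0, -0.3, 3.1]
ee_pos: [0.5306, 0.1467, 0.0844]
wrist_force: [-0.5, -0.6, 4.4]
ee_pos: [0.5306, 0.1467, 0.0838]
wrist_force: [-2.0, -0.3, 4.5]
```

Contact at TCP z of about 0.0853. A last look before pressing.

```bash
python3 - <<'E'
from h import *
np.savez('cw7.npz',**snap('wrist','w7.png',(250,160,400,270),5))
E
python3 s.py .5306 .1467 .0838 25.1
```

```text
t 13.05 pos [0.5306 0.1468 0.0838] ang 25.08108200750166 w 0.030139247627514788 F [-1.3799 -0.6934  3.9176] T [-0.0135  0.2429  0.0594]
shift mm [-0.0126  0.0655  0.0185] turn [ 0.0006 -0.0016 -0.0003]
```

View pics/w7.png

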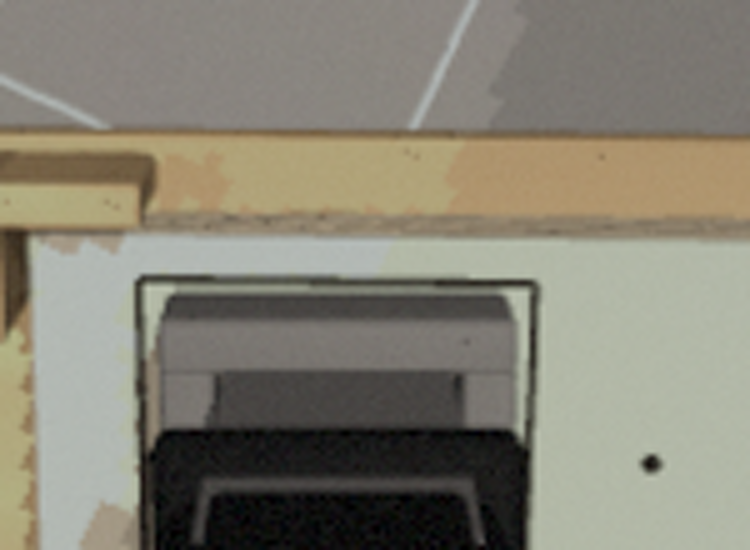

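Inside, but with only about 1.6 mm of gap at the far edge and about 0.9° off. I'll lift 3 mm, shift +1.2 mm in y, turn +0.013 and come back down.

```bash
python3 -m inch '[[[0,0,-3,0,0,0,0.9],[0,0,0,0,0,0,0.9],[-0.1,1.3,0,0.0006,-0.0016,0.013,0.9],[0,0,0,0,0,0,0.9]]]' | egrep 'pos|force'
python3 s.py .5311 .1456 .0852 24.35
python3 -m inch '[[[0,0,1.2,0,0,0,0.9],[0,0,0,0,0,0,0.9]]]' | egrep 'pos|force'
python3 s.py .5311 .1456 .0852 24.35
```

```text
ee_pos: [0.5311, 0.1455, 0.0863]
wrist_force: [-0.0, 0.7, -0.8]
t 13.45 pos [0.5311 0.1455 0.0863] ang 24.26785292938157 w 0.029552040817588974 F [-0.0097  0.6891 -0.8277] T [-0.0161 -0.0846 -0.0266]
shift mm [ 0.0233 -0.126   1.1172] turn [-0.0002  0.0004 -0.0014]
ee_pos: [0.5312, 0.1455, 0.085]
wrist_force: [-1.7, 1.0, 4.0]
t 13.65 pos [0.5312 0.1455 0.085 ] ang 24.256767841114474 w 0.029783602383118363 F [-1.7256  0.9788  4.0306] T [0.0153 0.0823 0.0265]
shift mm [ 0.009  -0.1566 -0.2146] turn [-0.0002  0.0005 -0.0016]
```

```bash
python3 -m inch '[[[0,0,2,0,0,0,0.9],[0,0,2,0,0,0,0.9]]]' | egrep 'pos|force'
python3 -m inch '[[[0,0,1.5,0,0,0,0.9],[0,0,0,0,0,0,0.9]]]' | egrep 'pos|force'
python3 s.py .5311 .1456 .0773 24.35
```

```text
ee_pos: [0.5312, 0.1454, 0.0815]
wrist_force: [-1.4, 0.1, 7.8]
ee_pos: [0.5312, 0.1454, 0.0805]
wrist_force: [-2.6, -0.8, 7.6]
t 14.05 pos [0.5312 0.1454 0.0805] ang 24.268266799806646 w 0.029902485707899284 F [-2.5719 -0.7754  7.5644] T [-0.084   0.3596 -0.033 ]
shift mm [ 0.0132 -0.1839  3.1714] turn [ 0.0001 -0.0003 -0.0014]
```

```bash
python3 -m inch '[[[0,0,1.5,0,0,0,0.9],[0,0,1.2,0,0,0,0.9]]]' | egrep 'pos|force'
python3 -m inch '[[[0,0,1.0,0,0,0,0.9]]]' | egrep 'pos|force'
python3 s.py .5311 .1456 .0773 24.35
```

```text
ee_pos: [0.5311, 0.1454, 0.0787]
wrist_force: [-2.5, -1.0, 10.8]
ee_pos: [0.5311, 0.1454, 0.0782]
wrist_force: [-2.1, -0.7, 10.6]
t 14.35 pos [0.5311 0.1454 0.0782] ang 24.28376594221815 w 0.030081213577946152 F [-2.1268 -0.6714 10.5559] T [-0.1565  0.528   0.0195]
shift mm [ 0.043  -0.1645  0.906 ] turn [ 0.0005 -0.0011 -0.0012]
```

```bash
python3 -m inch '[[[0,0,0.8,0,0,0,0.9]]]' | egrep 'pos|force'
python3 -m inch '[[[0,0,0.7,0,0,0,0.9]]]' | egrep 'pos|force'
python3 -m inch '[[[0,0,0.6,0,0,0,0.9]]]' | egrep 'pos|force'
```

```text
ee_pos: [0.5311, 0.1454, 0.0779]
wrist_force: [-2.4, -0.4, 11.5]
ee_pos: [0.5311, 0.1454, 0.0778]
wrist_force: [-3.6, 0.1, 10.4]
ee_pos: [0.5311, 0.1454, 0.0778]
wrist_force: [-2.4, -1.0, 10.8]
```

```bash
python3 -m inch '[[[0,0,0.9,0,0,0,0.9]]]' | egrep 'pos|force'
python3 -m inch '[[[0,0,0.9,0,0,0,0.9]]]' | egrep 'pos|force'
python3 -m inch '[[[0,0,0.9,0,0,0,0.9]]]' | egrep 'pos|force'
```

```text
ee_pos: [0.531, 0.1454, 0.0775]
wrist_force: [-2.3, -1.0, 10.9]
ee_pos: [0.531, 0.1454, 0.0773]
wrist_force: [-3.1, -0.3, 11.2]
ee_pos: [0.531, 0.1454, 0.0772]
wrist_force: [-3.8, -0.9, 16.6]
```

```bash
python3 -m inch '[[[0,0,0.75,0,0,0,0.9]]]' | egrep 'pos|force'
python3 -m inch '[[[0,0,0.75,0,0,0,0.9]]]' | egrep 'pos|force'
```

```text
ee_pos: [0.531, 0.1454, 0.0772]
wrist_force: [-2.6, -0.4, 12.1]
ee_pos: [0.5309, 0.1454, 0.0772]
wrist_force: [-3.1, -1.1, 11.7]
```

```bash
python3 -m inch '[[[0,0,0.84,0,0,0,0.9],[0,0,0.84,0,0,0,0.9],[0,0,0.84,0,0,0,0.9]]]' | egrep 'pos|force'
python3 -m inch '[[[0,0,0.84,0,0,0,0.9],[0,0,0.84,0,0,0,0.9],[0,0,0.84,0,0,0,0.9]]]' | egrep 'pos|force'
```

```text
ee_pos: [0.5309, 0.1454, 0.0771]
wrist_force: [-3.4, -1.0, 13.3]
ee_pos: [0.5308, 0.1454, 0.0771]
wrist_force: [-3.9, -1.4, 14.9]
```

```bash
python3 s.py .5311 .1456 .0773 24.35

```

```text
t 15.75 pos [0.5308 0.1454 0.0771] ang 24.315983122804845 w 0.029892075819020585 F [-3.9493 -1.4376 14.9284] T [-0.1515  0.8756 -0.0575]
shift mm [ 0.3214 -0.0533 -0.1668] turn [ 0.0023 -0.0062 -0.0006]
```

```bash
python3 -m inch '[[[0.05,0,0.83,0.0005,-0.0015,0,0.9],[0.05,0,0.83,0.0005,-0.0015,0,0.9],[0.05,0,0.83,0.0005,-0.0015,0,0.9]]]' | egrep 'pos|force'
python3 -m inch '[[[0.05,0,0.83,0.0005,-0.0015,0,0.9],[0.05,0,0.83,0.0005,-0.0015,0,0.9],[0.05,0,0.83,0.0005,-0.0015,0,0.9]]]' | egrep 'pos|force'
python3 -m inch '[[[0.05,0,0.83,0.0005,-0.0015,0,0.9],[0.05,0,0.83,0.0005,-0.0015,0,0.9],[0.05,0,0.83,0.0005,-0.0015,0,0.9]]]' | egrep 'pos|force'
python3 s.py .5311 .1456 .0773 24.35
```

```text
ee_pos: [0.531, 0.1454, 0.0771]
wrist_force: [-3.5, -1.2, 14.1]
ee_pos: [0.5312, 0.1455, 0.0772]
wrist_force: [-4.1, -0.7, 13.5]
ee_pos: [0.5314, 0.1455, 0.0771]
wrist_force: [-3.8, -0.8, 13.1]
t 16.65 pos [0.5314 0.1455 0.0771] ang 24.32289243615154 w 0.03003068003172713 F [-3.7905 -0.8122 13.121 ] T [-0.1697  0.6678 -0.0079]
shift mm [-0.2139 -0.2225 -0.1684] turn [-0.0006  0.0031 -0.0005]
```

Held about 1.5 s at 13–16 N. Now I'll release it straight up.

```bash
python3 -m inch '[[[0,0,-0.8,0,0,0,0.9],[0,0,-1.2,0,0,0,0.9],[0,0,-1.2,0,0,0,0.9],[0,0,-1.2,0,0,0,0.9]]]' | egrep 'pos|force'
python3 s.py .5311 .1456 .0853 24.35
```

```text
ee_pos: [0.5313, 0.1455, 0.0835]
wrist_force: [-1.9, -0.5, 4.9]
t 17.05 pos [0.5313 0.1455 0.0835] ang 24.32444625964005 w 0.029567079385968423 F [-1.9293 -0.4751  4.9362] T [-0.0464  0.1767 -0.0533]
shift mm [-0.1134 -0.1852 -1.8312] turn [-0.0002  0.002  -0.0004]
```

```bash
python3 -m inch '[[[0,0,-0.8,0,0,0,0.9],[0,0,-1,0,0,0,0.9],[0,0,-1.5,0,0,0,0.9],[0,0,-3,0,0,0,0.9],[0,0,-6,0,0,0,0.9]]]' | egrep 'pos|force'
python3 -m inch '[[[0,0,-15,0,0,0,0.9],[0,0,-20,0,0,0,0.9],[0,0,-25,0,0,0,0.9],[0,0,-15,0,0,0,0.9],[0,0,0,0,0,0,0.9]]]' | egrep 'pos|force'
python3 s.py .5459 -.1686 .178 4.55
```

```text
ee_pos: [0.5309, 0.1454, 0.0954]
wrist_force: [-0.0, 0.3, -1.2]
ee_pos: [0.5311, 0.1455, 0.1744]
wrist_force: [-0.4, 0.9, -1.1]
t 18.05 pos [0.5311 0.1455 0.1744] ang 24.332779911815937 w 0.029965130661298703 F [-0.4318  0.8825 -1.1268] T [ 0.0519 -0.1346  0.0235]
shift mm [-115.9279  292.2803   -3.3421] turn [-0.      0.0039  0.3453]
```

```bash
python3 -m inch '[[[-8,20,-1,0,0,0,0.9],[-14,36,0,0,0,0,0.9],[-8,20,0,0,0,0,0.9],[0,0,0,0,0,0,0.9]]]' | egrep 'pos|force'
python3 - <<'E'
from h import *
np.savez('cw8.npz',**snap('wrist','w8.png',(250,50,510,245),3))
E
python3 s.py .5459 -.1686 .178 4.55
```

```text
ee_pos: [0.5345, 0.0621, 0.1739]
wrist_force: [-0.1, 0.3, -0.3]
t 18.5 pos [0.5344 0.063  0.1738] ang 24.48422781213364 w 0.02995463069224264 F [ 1.2914  0.7563 -1.2763] T [ 0.0192 -0.1497  0.0349]
shift mm [-85.5264 215.5883  -4.1207] turn [-0.0006  0.0047  0.3479]
```

View pics/w8.png

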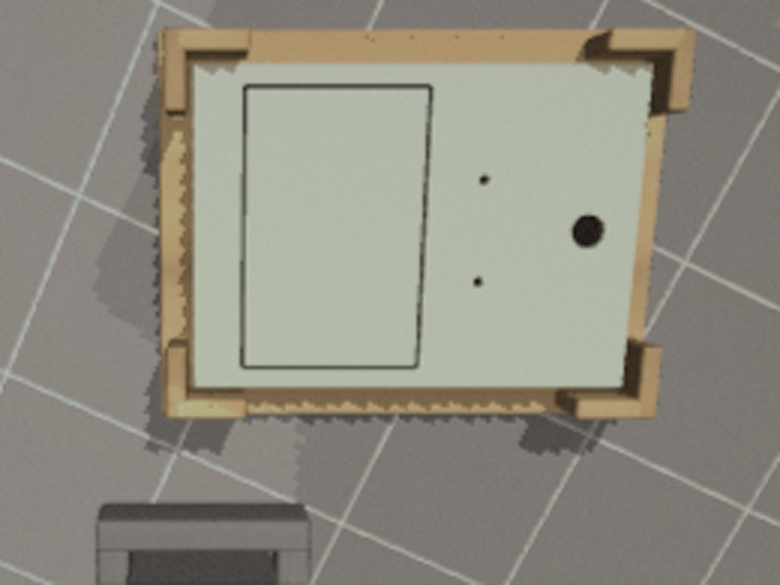

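No ink is rendered on the card. The force and stroke record shows the hard stop reached at 8.0 mm and 13–16 N held, with no slip: the release curve matches the loading curve. I won't risk a double print, so I'm going back to the tray.

```bash
python3 -m inch '[[[-10,26,-1,0,0,0,0.9],[-15,38,-1,0,0,0,0.9],[-16,40,-1,0,0,0,0.9],[-16,40,0,0,0,0,0.9],[-15,38,0,0,0,0,0.9]]]' | egrep 'pos|force'
python3 -m inch '[[[-10,24,0,0,0,0.06,0.9],[0,0,0,0,0,0.09,0.9],[0,0,0,0,0,0.1,0.9],[0,0,0,0,0,0.09,0.9],[0,0,0,0,0,0,0.9]]]' | egrep 'pos|force'
python3 s.py .5459 -.1686 .12 4.55
```

```text
ee_pos: [0.5448, -0.13, 0.1745]
wrist_force: [-0.3, 0.4, 0.0]
ee_pos: [0.5467, -0.158, 0.1714]
wrist_force: [0.1, -0.3, -2.0]
t 19.5 pos [ 0.5467 -0.158   0.1714] ang 4.651048948897011 w 0.02929676991601714 F [ 0.0559 -0.3388 -1.9684] T [-0.0133 -0.128  -0.0009]
shift mm [-1.1793 10.6956 51.3365] turn [-0.0035  0.0097  0.0017]
```

```bash
python3 -m inch '[[[1,10.7,0,-0.0035,0.0097,0,0.9],[0,0,15,0,0,0,0.9],[0,0,20,0,0,0,0.9],[0,0,12,0,0,0,0.9],[0,0,0,0,0,0,0.9]]]' | egrep 'pos|force'
python3 -m inch '[[[0,0,0,0,0,0,0.9]]]' >/dev/null
python3 s.py .5475 -.1686 .0800 4.55
```

```text
ee_pos: [0.5502, -0.1686, 0.1224]
wrist_force: [-0.2, -0.7, -0.6]
t 20.1 pos [ 0.5504 -0.1687  0.1226] ang 5.511077736833141 w 0.029558636647216384 F [ 0.8008  0.4607 -0.2794] T [-0.0294 -0.1258  0.0078]
shift mm [-3.0098 -0.4268 42.5454] turn [ 0.0012 -0.0029  0.0168]
```

```bash
python3 -m inch '[[[-2,0,8,0.001,-0.003,0.015,0.9],[0,0,12,0,0,0,0.9],[0,0,12,0,0,0,0.9],[0,0,7,0,0,0,0.9],[0,0,0,0,0,0,0.9]]]' | egrep 'pos|force'
python3 s.py .5475 -.1686 .0725 4.55
```

```text
ee_pos: [0.5488, -0.1692, 0.0815]
wrist_force: [-0.3, -0.6, -0.9]
t 20.6 pos [ 0.5488 -0.1692  0.0815] ang 4.640819868981771 w 0.0300831224569764 F [-0.3167 -0.5559 -0.9241] T [-0.0266 -0.0777 -0.0165]
shift mm [-1.308  -0.6719  8.9974] turn [ 0.0012 -0.0016  0.0016]
```

```bash
python3 -m inch '[[[0,0,4,0.001,-0.0015,0,0.9],[0,0,3,0,0,0,0.9],[0,0,0,0,0,0,0.9]]]' | egrep 'pos|force'
python3 -m inch '[[[0,0,0.9,0,0,0,0.9],[0,0,0,0,0,0,0.9]]]' | egrep 'pos|force'
python3 -m inch '[[[0,0,0.9,0,0,0,0.9],[0,0,0,0,0,0,0.9]]]' | egrep 'pos|force'
python3 -m inch '[[[0,0,0.6,0,0,0,0.9],[0,0,0,0,0,0,0.9]]]' | egrep 'pos|force'
```

```text
ee_pos: [0.549, -0.1692, 0.0739]
wrist_force: [0.0, 0.3, -1.6]
ee_pos: [0.5492, -0.1693, 0.0733]
wrist_force: [0.2, -0.2, -0.5]
ee_pos: [0.5494, -0.1693, 0.0726]
wrist_force: [0.6, -0.2, -0.5]
ee_pos: [0.5494, -0.1694, 0.0722]
wrist_force: [-0.4, 0.2, -0.6]
```

```bash
python3 -m inch '[[[0,0,0.6,0,0,0,0.9],[0,0,0,0,0,0,0.9]]]' | egrep 'pos|force'
python3 -m inch '[[[0,0,0.5,0,0,0,0.9],[0,0,0,0,0,0,0.9]]]' | egrep 'pos|force'
python3 s.py .5475 -.1686 .0716 4.55
```

```text
ee_pos: [0.5495, -0.1694, 0.0716]
wrist_force: [-0.3, 0.3, -0.9]
ee_pos: [0.5495, -0.1694, 0.0715]
wrist_force: [-0.5, 0.1, 2.1]
t 21.9 pos [ 0.5495 -0.1694  0.0715] ang 4.651265823004961 w 0.030031837898255868 F [-0.5066  0.0974  2.0862] T [ 0.1372  0.2177 -0.0657]
shift mm [-1.909  -0.9584 -0.0967] turn [ 0.001  -0.0017  0.0018]
```

Touched down at 0.0715, the same height as at the grasp, with about 3 N. Releasing.

```bash
python3 -m inch '[[[0,0,0,0,0,0,0.65],[0,0,0,0,0,0,0.5],[0,0,0,0,0,0,0.2],[0,0,0,0,0,0,0],[0,0,0,0,0,0,0]]]' | egrep 'width|force'
python3 -m inch '[[[0,0,0,0,0,0,0],[0,0,0,0,0,0,0],[0,0,0,0,0,0,0],[0,0,0,0,0,0,0],[0,0,0,0,0,0,0]]]' | egrep 'width|force'
```

```text
wrist_force: [1.0, -0.5, 0.0]
gripper_width: 0.0596
wrist_force: [0.7, -0.7, -0.8]
gripper_width: 0.0945
```

```bash
python3 -m inch '[[[0,0,-8,0,0,0,0],[0,0,-20,0,0,0,0],[0,0,-30,0,0,0,0],[0,0,-30,0,0,0,0],[0,0,-30,0,0,0,0]]]' | egrep 'pos|width|force'
python3 -m inch '[[[0,0,-20,0,0,0,0],[0,0,0,0,0,0,0],[0,0,0,0,0,0,0]]]' | egrep 'pos|force'
python3 - <<'E'
from h import *
snap('wrist','w9.png')
c=snap('top','top9.png'); a=cv2.imread('pics/raw_w9.png')[120:320,220:440]; b=cv2.imread('pics/raw_top9.png')[130:310,195:440]
cv2.imwrite('pics/fin.png',np.hstack([cv2.resize(a,(400,400)),cv2.resize(b,(400,400))]))
print(st()['time_s'])
E
```

```text
ee_pos: [0.5478, -0.1688, 0.1914]
wrist_force: [0.2, -0.5, 0.0]
gripper_width: 0.0951
ee_pos: [0.5488, -0.1691, 0.2174]
wrist_force: [0.8, -0.4, -0.4]
23.8
```

View pics/fin.png

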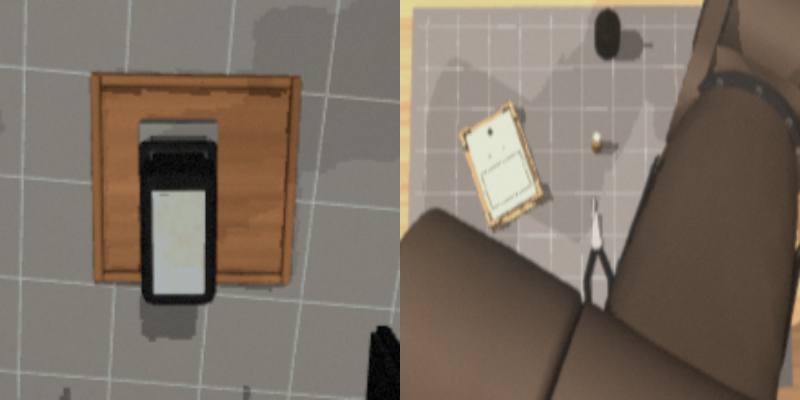

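The stamp stands upright inside its tray and the hand is clear. The vial, pliers and bottle look undisturbed. Handing in.

```bash
python3 -c "
from station import manip; print(manip.hand_in())"
```

```text
the job is handed in; nothing more can be done
None
```

I stamped the top earring card once and set the stamp back upright in its tray. I handed in at 23.8 s, with the gripper open and clear. No ink showed in the wrist picture of the card after the press. I took this to mean prints are not drawn in the images, and did not risk a second print.

- **Placing:** The skirt first touched about 1.6 mm from one edge of the outline. I lifted it 3 mm, moved it 1.3 mm and turned it about 0.8°, then set it down again. After that correction I had no picture of the fit, only the measured pose. In all, the stamp touched the card twice at under about 6 N and about 1 mm of stroke before the press.
- **Press:** The head met the hard stop 8.0 mm below first contact, with the cards about 19 mm up. I held it for about 1.5 s, with roughly 14–16 N on the card by the readings. The highest single reading was about 17–18 N, just before the hold. The tool drifted up to about 0.5 mm and 0.4° while holding. The forces on release matched those on the way down, so the grip did not slip.
- **Return:** The stamp touched down in the tray at the height it was picked up from, with about 3 N, which is below the force that moves the head.
- **Last pictures:** The stamp stands in its tray, and the card holder, vial, pliers and bottle look undisturbed. The last pictures did not show the things beside the mat, which I did not go near at low height.
- **Typing of rows:** Two identical 0.8 mm steps and three no-motion rows ran inside short shell loops, although their numbers were typed. All other rows were typed out one by one.

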